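Close up the shoe-care box

TASK

Close up the wooden shoe-care box on the cobbler's bench: first push the upright inner flap down flat over its compartment, then push the open hinged cover over and down until it is fully shut, swinging it without slamming. Leave everything else in and around the box where it is.

Things in the scene. Friction and masses are not known exactly. Their poses are not given: they have to be found in the camera images.
- box: Open wooden box screwed to the bench, 200 mm along its own x, 260 mm along its own y, 80 mm high, walls 8 mm. Origin: centre of its underside, on the bench. Its y axis runs along both hinges. The cover is hinged on the rim of its +x side, the inner flap just inside its -x wall; a divider, top edge 58 mm above the bench, crosses it at x = +12 mm. The box turns by up to about 20 degrees either way from having its +x side to the robot's left.
- cover (a joint): Angle of the box's cover (rad), a plain wooden panel without handle, 200 x 260 mm, 10 mm thick, about 0.3 kg. 0 = shut, lying flat on the rim (a hard stop; top face then 90 mm above the bench); pi/2 = standing upright; the stop is at 2.0, leaning outwards. It starts at 1.65 to 1.95. Its hinge is stiff: it stays where it is left at any angle, and takes about 3 to 6 N near the free edge to move.
- cover_hinge (a point): Middle of the cover's hinge line, on the rim of the box's +x side (x = +100 mm, 80 mm above the bench). Shut, the cover reaches from here towards the box's -x side, its underside level with this point. Axes turn with the cover; when shut they are parallel to the box's.
- cover_edge (a point): Middle of the cover's free edge, on its outer face (the top face when shut): 200 mm from the hinge line, 10 mm off the underside's plane. Axes turn with the cover.
- flap (a joint): Angle of the inner flap (rad), a plain plywood panel 102 mm from hinge to free edge, 236 mm along the hinge, 6 mm thick, about 0.1 kg. 0 = folded down flat (a hard stop), lying inside the box over the -x compartment, top face 68 mm above the bench, 12 mm below the rim; pi/2 = standing upright; the stop is at 1.75. It starts at 1.35 to 1.7. Its hinge is stiff: it stays where it is left, and takes 1 to 3 N near the free edge to move. Standing up it is in the way of the cover.
- flap_hinge (a point): Middle of the flap's hinge line (box x = -88 mm, 62 mm above the bench). Folded down, the flap reaches from here towards the box's +x side, its underside level with this point. Axes turn with the flap; when folded down they are parallel to the box's.
- flap_edge (a point): Middle of the flap's free edge, on the face that is on top when folded down and looks out of the box (to its -x side) when upright: 102 mm from the hinge line, 6 mm off the underside's plane. Axes turn with the flap.
- polish_tin: Bystander: round polish tin, 69 mm wide, 26 mm high, loose in the box under where the flap folds. Origin: centre of its underside.
- shoe_brush: Bystander: wooden shoe brush 45 x 120 mm, 40 mm high, loose in the box's +x compartment. Origin: centre of its underside.
- glue_jar: Bystander: capped amber jar, 60 mm wide, 85 mm high, about 100 mm off the box's -x side, towards one of its ends. Origin: centre of its underside.
- tin_stack: Bystander: two stacked polish tins in one piece, 69 mm wide, 52 mm high, about 100 mm off the box's -x side, towards one of its ends. Origin: centre of its underside.
- hammer: Bystander: hammer 260 mm long lying about 60 mm beyond the box's end that is away from the robot (box y about -190 mm), roughly along the box's x axis. Origin: under its middle, x axis along it.
- heel_block: Bystander: black rubber heel 75 x 60 mm, 22 mm high, lying about 270 mm from the box's middle on its +x side. Origin: on its underside.
- awl: Bystander: awl with wooden handle, 170 mm long, lying on the right of the bench. Origin: under its middle, x axis along it.
- nail_cup: Bystander: steel cup, 80 mm wide, 60 mm high, on the left of the bench. Origin: centre of its underside.

How it is judged:
By the outcome, as a careful person would: the job done as asked, in the order asked, and still so for the second after the job is handed in, with the robot touching nothing.
It also fails if it takes over 56 s, if anything falls off the work surface, if the arm or the gripper's body presses on something with over 40 N, if the wrist force passes 120 N, or if a joint passes its speed limit or range.

ROBOT

A 6-joint arm with a two-finger parallel gripper is mounted at the origin on the work surface. World frame = base frame: x ahead of the robot, y to its left, z up, the work surface at z = 0. Lengths are in mm, angles in rad, forces in N, time in s.
With the tool pointing down it reaches from about 325 to 925 mm from the base axis. Payload 3.1 kg.
Tool frame: the origin (TCP) lies at the centre of the arm's flange, where the gripper is bolted on; the fingertips stand 173 mm ahead of it and the grasp point (between the pads) lies 155 mm ahead of it; z points along the fingers, y is the line along which they close (so a half turn about z gives the same grasp; the last joint's range is limited). The gripper opens to 85 mm and grips with 20 to 120 N. Pads are 22 mm wide; open, the fingers measure 114 mm over their backs; the gripper's body (76 mm by 85 mm) begins 54 mm behind the grasp point. The pads swing forward as they close: fully open they stand 13 mm farther back than shut.
Start: joints at [-1.342, 0.217, 1.613, -0, 1.311, -0.112], TCP at [208.922, -589.061, 404.7] pointing down, gripper open.
Joint ranges: [-2.75, 2.75], [-0.78, 2.1], [0.31, 2.55], [-1.13, 4.27], [0.13, 2.63], [-2.58, 2.58]. Speed limits (rad/s): [2.79, 2.79, 3.14, 3.14, 3.14, 3.14].

INTERFACE

Orientations are given as a unit quaternion [w, x, y, z].
In Python, from station import manip gives the robot as it stands. The module is installed in compiled form; this text tells all that it offers.
- The arm moves only by the shell command python3 -m jog 'ROWS' [FORCE]. ROWS is JSON, a list of rows, each a list of 5 numbers: the shift along the tool's x, y, z in units of 25 mm (1.0 is 25 mm), then the turn about the tool's z in units of 6 degrees (1.0 is 6 degrees), then the gripper command: -1 is fully open, 1 is shut, values between are in proportion. In form: [[tx, ty, tz, turn, claw], ...]. A call has 1 to 10 rows; each row is the pose to reach, as a shift and turn from the pose commanded when the call began, along the tool's axes at that moment; what a row does not reach only later rows make up. A row lasts 1/12 s, in which the tool goes at most 41.7 mm and 7.16 degrees, less where a joint would pass 70% of its speed; a pose out of reach is approached as far as the arm can. A call with a gripper value outside its range is refused whole. The fingers move at their own pace and stop on an object; FORCE is the grip in N (left out, the last holds). Time passes only in rows, so rows that repeat a pose let the fingers close. It gives the time, the measured TCP pose, the force, the opening and the grip force at its end, in the units of the state.
- manip.read_state(): the state, without advancing time (a new reading comes with each control period).
- manip.camera(name): name is "side" or "top" or "wrist"; returns a dict with "pixels" (480x640x3 uint8, red, green, blue), "K" (3x3 intrinsics, pixels), "eye" and "rotation" of the camera in the world. Camera axes: x right, y up, looking along -z (the intrinsics and any distortion apply to the point x, -y, -z); pixel columns grow to the right and rows downward; lengths in mm; the calibration is good to about 2 mm. The wrist camera is an equidistant fisheye: a pixel r from the principal point sees the ray r / f radians off the axis. A picture is of the moment at which its call begins. There is no depth.
- manip.close_job(): hands the job in; it is judged then, once.
The state is a dict: "clock": time; "q": joint angles; "dq": joint speeds; "tau": joint torques, N m; "eef_pos": TCP position; "eef_rot": TCP orientation; "contact_force": force on the tool from outside, world axes, zero at the start; "moment": the same for the moment, N m; "gripper_width": finger opening in mm; "finger_force": force on a finger pad.
Only numpy, scipy, OpenCV 4.12 (cv2) and the standard library are available. Lean on these libraries where they do the work, as an engineer would, in place of code of your own. Each camera call takes 0.05 s, during which the arm holds its last target. There are 200 camera calls.

## Working session

There is one attempt and no reset: what is moved stays moved. The work goes in short steps, Python scripts to look and compute and a shell command to move; the robot and the scene stay as the last step left them, time stands still between calls to the robot, and variables do not carry over. Pictures are saved under pics/ and viewed, at most 10 in all, crops included, and the job is handed in when it is done.

```bash
mkdir -p pics
python3 - <<'E'
from station import manip
import cv2,numpy as np
for n in ("top","side"):
    c=manip.camera(n); cv2.imwrite(f"pics/{n}0.png",c["pixels"][:,:,::-1]); print(n,c["K"],c["eye"],c["rotation"],[k for k in c])
s=manip.read_state(); print(s)
E
```

```text
top [[603.67167663   0.         316.5654833 ]
 [  0.         603.67167663 239.77973364]
 [  0.           0.           1.        ]] [ 463.42302861  -15.87313369 1602.4332991 ] [ 0.7137738   0.02935954 -0.02713388 -0.69923439] ['pixels', 'K', 'eye', 'rotation']
side [[578.05117926   0.         318.03035968]
 [  0.         578.05117926 253.84624733]
 [  0.           0.           1.        ]] [-345.59347314 1097.53085499 1263.81838345] [-0.30752969 -0.14873381  0.40336111  0.84888371] ['pixels', 'K', 'eye', 'rotation']
{'clock': 0.1, 'q': array([-1.34217427e+00,  2.17710276e-01,  1.61479173e+00,  1.61442231e-05,
        1.31132554e+00, -1.12198480e-01]), 'dq': array([ 7.99879843e-05, -1.83178641e-03, -2.50693720e-03, -5.19813162e-04,
       -7.85303751e-04, -9.64145318e-04]), 'tau': array([-1.30706831e-04, -3.98073721e+01, -3.04968274e+01, -9.21344963e-05,
        4.21712495e-03,  1.39115940e-05]), 'eef_pos': array([ 208.85352855, -588.68510142,  403.46943011]), 'eef_rot': array([-1.11600327e-03,  9.85515011e-01,  1.69584535e-01, -5.72252079e-05]), 'contact_force': array([-0.06308915, -0.63456644,  0.59247345]), 'moment': array([-0.04021847,  0.03723578,  0.05681882]), 'finger_force': 0.0, 'gripper_width': 85.43314813056162}
```

View pics/top0.png

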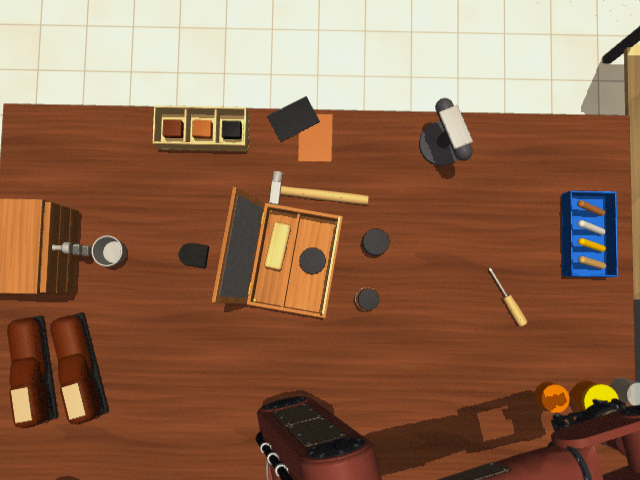

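View pics/side0.png

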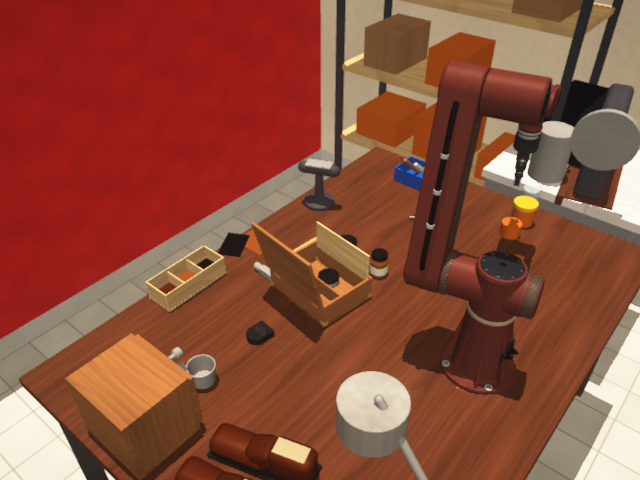

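The top view shows the box near px (295,260): rim corners about (342,216), (325,317), (249,303), with the cover's free edge at (234,188) to (214,300). The flap stands near the right wall, with the jar at (367,299) and the tin stack at (375,242). The side view confirms both panels are up.

```bash
cat > h.py <<'E'
import numpy as np,cv2
from scipy.spatial.transform import Rotation as R
def ray(c,u,v):
    K=c["K"]; d=np.array([(u-K[0,2])/K[0,0],-(v-K[1,2])/K[1,1],-1.])
    q=c["rotation"]; return np.array(c["eye"]),R.from_quat([*q[1:],q[0]]).apply(d)
def plane(c,u,v,z):
    e,d=ray(c,u,v); return e+d*(z-e[2])/d[2]
def tri(c1,p1,c2,p2):
    e1,d1=ray(c1,*p1);e2,d2=ray(c2,*p2)
    s=np.linalg.lstsq(np.c_[d1,-d2],e2-e1,rcond=None)[0]
    return (e1+s[0]*d1+e2+s[1]*d2)/2, np.linalg.norm(e1+s[0]*d1-e2-s[1]*d2)
def cam(n):
    from station import manip
    return manip.camera(n)
E
python3 - <<'E'
import cv2
a=cv2.imread("pics/top0.png")[175:330,200:400]; b=cv2.imread("pics/side0.png")[215:330,240:400]
cv2.imwrite("pics/topz.png",cv2.resize(a,None,fx=3.8,fy=3.8,interpolation=2))
cv2.imwrite("pics/sidez.png",cv2.resize(b,None,fx=5,fy=5,interpolation=2))
E
```

```text
(no output)
```

View pics/topz.png

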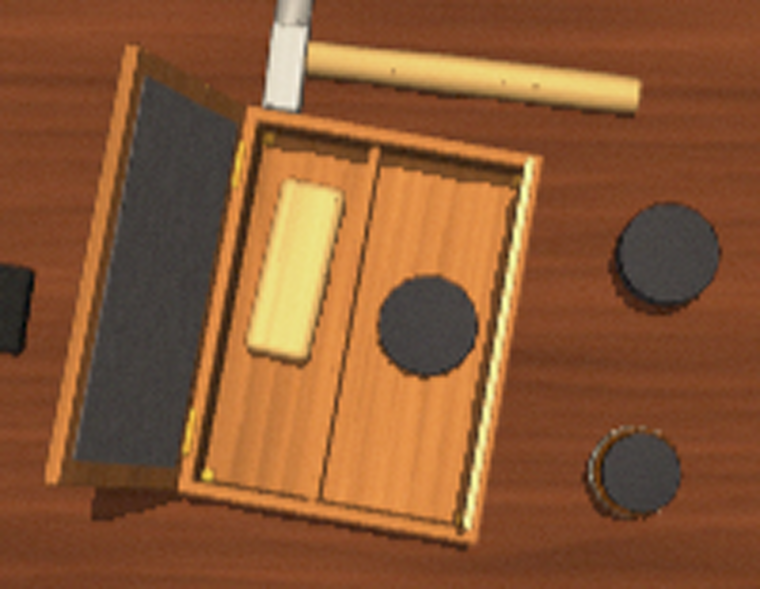

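View pics/sidez.png

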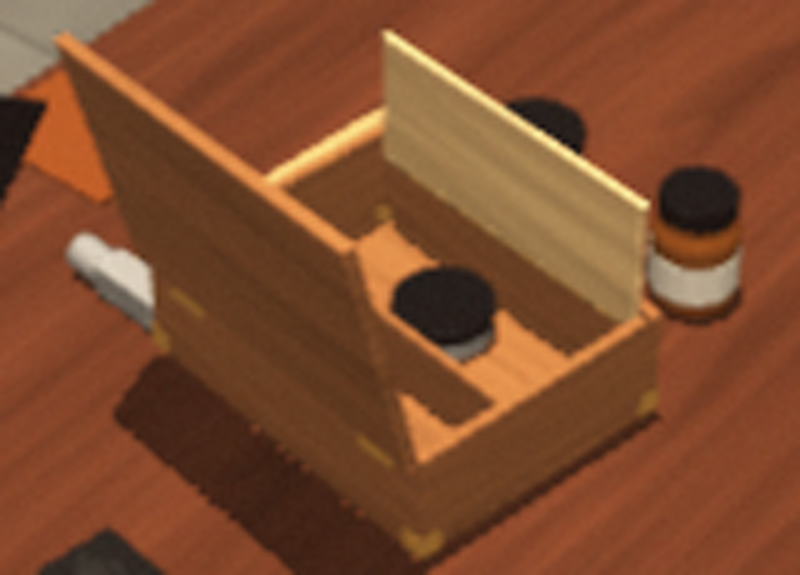

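The zoomed crops show the corners clearly: rim at topz (249,107), (543,157), (472,546), (182,490), cover edge (128,45) to (46,483), flap edge (532,158) to (466,532).

Run:
```python
from h import *
T=cam("top");S=cam("side")
t=lambda u,v:((u+.5)/3.8+199.5,(v+.5)/3.8+174.5); s=lambda u,v:((u+.5)/5+239.5,(v+.5)/5+214.5)
C=[plane(T,*t(*p),80)[:2] for p in [(249,107),(543,157),(472,546),(182,490)]]
c=np.mean(C,0); dx=(C[0]+C[3]-C[1]-C[2])/2; dy=(C[2]+C[3]-C[0]-C[1])/2
print(np.round(C),c,np.linalg.norm(dx),np.linalg.norm(dy))
a1=np.degrees(np.arctan2(*dx[::-1]));a2=np.degrees(np.arctan2(*dy[::-1]))-90;print(a1,a2)
a=np.radians((a1*1+a2%360*1)/2 if abs(a1-a2)<50 else a1)
ex=np.array([np.cos(a),np.sin(a)]);ey=np.array([-ex[1],ex[0]])
loc=lambda p:np.round([(p[:2]-c)@ex,(p[:2]-c)@ey,p[2]],1)
print("a",np.degrees(a))
for n,p,q in [("cov far",(131,46),(62,36)),("cov near",(52,483),(352,248)),("flap far",(535,158),(385,33)),("flap near",(467,532),(646,206))]:
    P,e=tri(T,t(*p),S,s(*q)); print(n,loc(P),round(e,1))
for n,p,z in [("jar",(640,472),85),("stack",(668,254),52)]: print(n,loc(plane(T,*t(*p),z)))
# start tool in box frame
from station import manip
st=manip.read_state();print(loc(st["eef_pos"]),R.from_quat(np.roll(st["eef_rot"],-1)).as_matrix().round(3))
```

```text
[[677. 123.]
 [647. -74.]
 [388. -32.]
 [421. 160.]] [533.46621146  44.09472649] 197.21259748285956 260.3927038056059
80.89904792422907 81.21220108122247
a 81.05562450272578
cov far [ 152.9 -128.5  274. ] 0.3
cov near [150.4 129.4 273.8] 0.0
flap far [ -91.5 -120.3  163.6] 3.9
flap near [-90.8 118.5 165.5] 2.7
jar [-198.1   64.1   85. ]
stack [-194.7  -84.1   52. ]
[-675.7  222.3  403.8] [[ 0.942  0.334 -0.   ]
 [ 0.334 -0.942  0.002]
 [ 0.    -0.002 -1.   ]]
```

Box centre is about (533, 44), x axis at 81°. Flap is at about 1.57 rad and cover about 1.81. I'll turn the tool to the box axes, shut the gripper and approach the flap from its -x side.

```bash
python3 -m jog '[[0,0,0,1,1],[0,0,0,2,1],[0,0,0,3,1],[0,0,0,4,1],[0,0,0,4.75,1],[0,0,0,4.75,1]]' 
python3 -m jog '[[4.4,-10.5,0,0,1],[4.4,-10.5,0,0,1],[4.4,-10.5,0,0,1],[4.4,-10.5,0,0,1],[4.4,-10.5,0,0,1],[4.4,-10.5,0,0,1],[4.4,-10.5,0,0,1],[4.4,-10.5,0,0,1],[4.4,-10.5,0,0,1],[4.4,-10.5,0,0,1]]'
cat > w.py <<'E'
from h import *
from station import manip
c=np.array([533.5,44.1]);a=np.radians(81.06);ex=np.array([np.cos(a),np.sin(a)]);ey=np.array([-ex[1],ex[0]])
def where():
    s=manip.read_state();p=s["eef_pos"];M=R.from_quat(np.roll(s["eef_rot"],-1)).as_matrix()
    print("t",round(s["clock"],2),"tip box",np.round([(p[:2]-c)@ex,(p[:2]-c)@ey,p[2]-173],1),"F box",np.round([s["contact_force"][:2]@ex,s["contact_force"][:2]@ey,s["contact_force"][2]],1),"-y deg",np.degrees(np.arctan2(-M[1,1],-M[0,1])).round(2),"w",round(s["gripper_width"],1))
if __name__=="__main__": where()
E
python3 w.py
```

```text
clock: 0.7
eef_pos: [208.9, -588.9, 404.3]
eef_rot: [-0.0, 0.997, -0.079, -0.0]
contact_force: [-0.5, 0.5, 0.2]
gripper_width: 12.1
finger_force: 0.0
clock: 1.53
eef_pos: [358.5, -347.1, 404.9]
eef_rot: [0.001, 0.997, -0.077, -0.0]
contact_force: [-0.2, 0.2, -0.3]
gripper_width: 0.1
finger_force: 0.0
t 1.53 tip box [-413.7  112.1  231.9] F box [ 0.2  0.2 -0.3] -y deg 81.13 w 0.1
```

```bash
python3 -m jog '[[4.5,-10.5,3.3,0,1],[4.5,-10.5,3.3,0,1],[4.5,-10.5,3.3,0,1],[4.5,-10.5,3.3,0,1],[4.5,-10.5,3.3,0,1],[4.5,-10.5,3.3,0,1],[4.5,-10.5,3.3,0,1],[4.5,-10.5,3.3,0,1],[4.5,-10.5,3.3,0,1],[4.5,-10.5,3.3,0,1]]' >/dev/null; python3 w.py
python3 - <<'E'
from h import *
a=cam("side")["pixels"][130:350,200:500,::-1]; b=cam("top")["pixels"][170:335,200:420,::-1]
a=cv2.resize(a,(409,300)); b=cv2.resize(b,(400,300)); cv2.imwrite("pics/m1.png",np.hstack([a,b])[:,:800])
E
```

```text
t 2.37 tip box [-152.3   -0.8  149. ] F box [ 0.1 -0.2 -0.8] -y deg 81.02 w 0.1
```

View pics/m1.png

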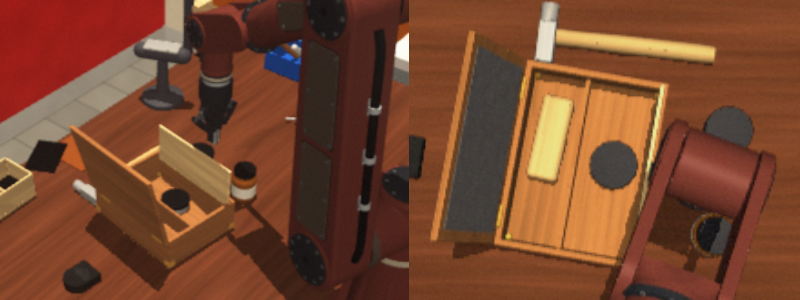

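The tool hangs just right of the flap, clear of jar and stack (left half: tip at about (213,135), flap at (165,130)–(232,205)). Next I push the flap along its arc.

```bash
python3 -m jog '[[0,-0.9,0,0,1],[0,-1.5,0,0,1],[0,-1.9,0,0,1],[0,-2.2,0,0,1],[0,-2.5,0,0,1],[0,-2.8,0.03,0,1],[0,-3.1,0.12,0,1],[0,-3.4,0.2,0,1],[0,-3.65,0.3,0,1],[0,-3.65,0.3,0,1]]' >/dev/null; python3 w.py
python3 -m jog '[[0,-0.3,0.2,0,1],[0,-0.55,0.35,0,1],[0,-0.75,0.5,0,1],[0,-0.75,0.5,0,1]]' >/dev/null; python3 w.py
python3 - <<'E'
from h import *
a=cam("side")["pixels"][130:350,200:500,::-1]; cv2.imwrite("pics/m2.png",cv2.resize(a,(600,440)))
E
```

```text
t 3.3 tip box [-58.6  -0.4 141. ] F box [-0.8  0.2 -0.9] -y deg 81.08 w -0.0
t 3.63 tip box [-40.1  -0.3 128.2] F box [-0.3 -0.5 -0.6] -y deg 81.07 w 0.2
```

View pics/m2.png

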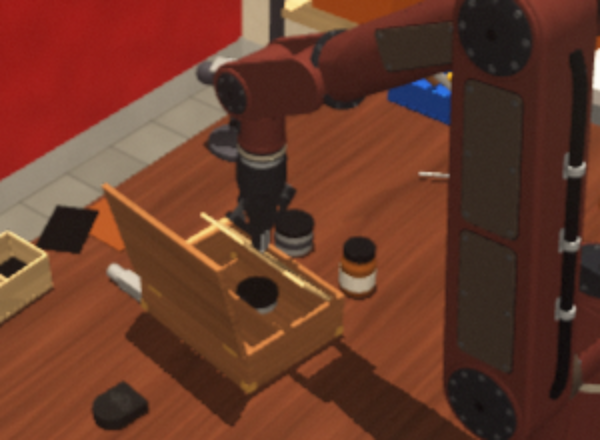

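The flap is moving with the finger and is about half way down (edge at (205,215) to (340,300)). I continue down the arc.

```bash
python3 -m jog '[[0,-0.2,0.2,0,1],[0,-0.4,0.45,0,1],[0,-0.55,0.7,0,1],[0,-0.7,1.0,0,1],[0,-0.85,1.3,0,1],[0,-0.95,1.55,0,1],[0,-1.0,1.8,0,1],[0,-1.05,2.05,0,1],[0,-1.1,2.2,0,1],[0,-1.1,2.3,0,1]]' >/dev/null; python3 w.py
python3 -m jog '[[0,0,0.07,0,1],[0,0,0.12,0,1],[0,0,0.12,0,1]]' >/dev/null; python3 w.py
```

```text
t 4.52 tip box [-13.5  -0.3  70.7] F box [0.7 0.3 0.7] -y deg 81.02 w 0.1
t 4.77 tip box [-13.7  -0.6  68.6] F box [ 0.5  0.5 -1. ] -y deg 81.02 w -0.1
```

```bash
for i in 1 2 3; do python3 -m jog '[[0,0,0.03,0,1],[0,0,0.06,0,1],[0,0,0.06,0,1]]' >/dev/null; python3 w.py; done
```

```text
t 5.02 tip box [-13.7  -0.9  68.4] F box [-0.7  2.4  7. ] -y deg 81.03 w 0.0
t 5.27 tip box [-13.6  -1.   68.3] F box [-0.7  6.3 14.1] -y deg 81.04 w -0.3
t 5.52 tip box [-13.6  -1.2  68.2] F box [-1.5 10.1 22. ] -y deg 81.05 w -0.0
```

The flap sits on its hard stop (tip at z 68, 22 N). I lift clear and cross over the cover to its outer side.

```bash
python3 -m jog '[[0,0,-2,0,1],[0,0,-4,0,1],[0,0,-6,0,1],[0,0,-8,0,1],[0,0,-9.5,0,1],[0,0,-10.7,0,1],[0,0,-10.7,0,1],[0,0,-10.7,0,1]]' >/dev/null; python3 w.py
python3 -m jog '[[0,-1.6,0,0,1],[0,-3.2,0,0,1],[0,-4.8,0,0,1],[0,-6.4,0,0,1],[0,-8,0,0,1],[0,-9.2,0,0,1],[0,-9.8,0,0,1],[0,-9.8,0,0,1],[0,-9.8,0,0,1]]' >/dev/null; python3 w.py
python3 - <<'E'
from h import *
a=cam("side")["pixels"][100:360,200:500,::-1]; b=cam("top")["pixels"][170:335,200:420,::-1]
a=cv2.resize(a,(346,300)); b=cv2.resize(b,(400,300)); cv2.imwrite("pics/m3.png",np.hstack([a,b])[:,:800])
E
```

```text
t 6.18 tip box [-13.6  -1.6 339.3] F box [-0.5  0.1 -0.3] -y deg 81.02 w 0.1
t 6.93 tip box [231.5  -0.6 330.1] F box [-1.1  0.5  0.2] -y deg 81.09 w -0.0
```

View pics/m3.png

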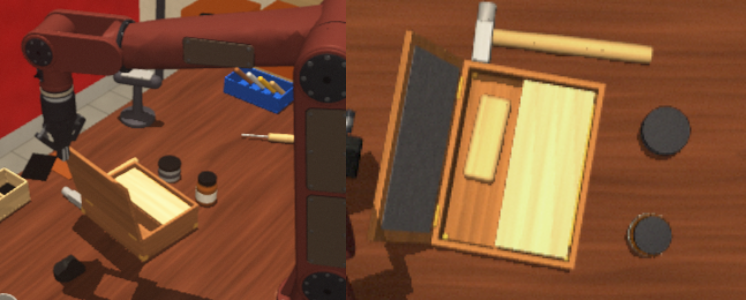

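The flap is flat and the tool is beyond the cover, with everything else in place. Next I descend outside the cover and push it to upright.

```bash
python3 -m jog '[[0,0,1,0,1],[0,0,2,0,1],[0,0,3,0,1],[0,0,3,0,1],[0,1,3,0,1],[0,1.8,3,0,1],[0,1.8,3,0,1]]' >/dev/null; python3 w.py
python3 -m jog '[[0,0.4,0,0,1],[0,0.7,0,0,1],[0,1.0,-0.1,0,1],[0,1.3,-0.1,0,1],[0,1.6,-0.2,0,1],[0,1.9,-0.2,0,1],[0,2.2,-0.2,0,1],[0,2.5,-0.2,0,1]]' >/dev/null; python3 w.py
```

```text
t 7.62 tip box [182.9  -1.4 258.1] F box [ 1.5 -0.2  0.8] -y deg 80.81 w -0.1
t 8.28 tip box [123.5  -0.8 262.3] F box [3.6 0.1 2.7] -y deg 81.04 w 0.2
```

```bash
python3 -m jog '[[0,0.4,0,0,1],[0,0.8,0.05,0,1],[0,1.2,0.1,0,1],[0,1.6,0.17,0,1],[0,1.95,0.25,0,1],[0,2.3,0.35,0,1],[0,2.65,0.45,0,1],[0,3.0,0.57,0,1],[0,3.35,0.7,0,1],[0,3.65,0.85,0,1]]' >/dev/null; python3 w.py
python3 -m jog '[[0,0.3,0.18,0,1],[0,0.6,0.36,0,1],[0,0.9,0.55,0,1],[0,1.2,0.78,0,1],[0,1.5,1.02,0,1],[0,1.5,1.02,0,1]]' >/dev/null; python3 w.py
python3 - <<'E'
from h import *
a=cam("side")["pixels"][100:360,200:500,::-1]; cv2.imwrite("pics/m4.png",cv2.resize(a,(519,450)))
E
```

```text
t 9.12 tip box [ 31.6  -0.7 240. ] F box [ 0.8 -0.5  2.8] -y deg 81.02 w 0.2
t 9.62 tip box [-6.200e+00 -2.000e-01  2.129e+02] F box [ 0.4 -0.1 -0.1] -y deg 80.96 w -0.2
```

View pics/m4.png

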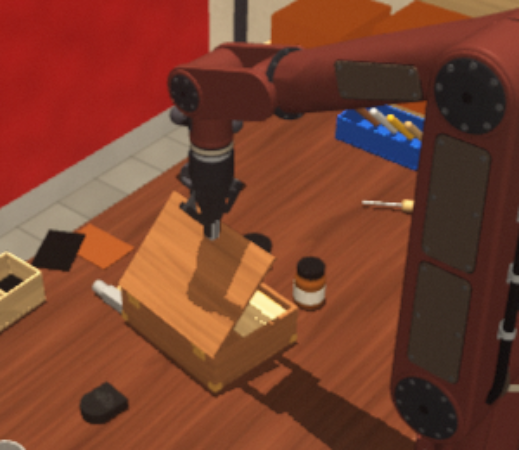

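The cover is near 45° and following the finger (tip at px (212,230)). I continue slowly down.

```bash
python3 -m jog '[[0,0.25,0.2,0,1],[0,0.5,0.42,0,1],[0,0.7,0.65,0,1],[0,0.9,0.87,0,1],[0,1.1,1.1,0,1],[0,1.28,1.35,0,1],[0,1.43,1.6,0,1],[0,1.55,1.85,0,1],[0,1.67,2.1,0,1],[0,1.78,2.35,0,1]]' >/dev/null; python3 w.py
python3 -m jog '[[0,0.1,0.22,0,1],[0,0.2,0.45,0,1],[0,0.3,0.67,0,1],[0,0.38,0.9,0,1],[0,0.45,1.12,0,1],[0,0.5,1.34,0,1],[0,0.55,1.55,0,1],[0,0.58,1.75,0,1],[0,0.6,1.9,0,1],[0,0.6,2.05,0,1]]' >/dev/null; python3 w.py
python3 -m jog '[[0,0.02,0.1,0,1],[0,0.04,0.2,0,1],[0,0.05,0.3,0,1],[0,0.06,0.4,0,1],[0,0.06,0.45,0,1],[0,0.06,0.5,0,1],[0,0.06,0.5,0,1]]' >/dev/null; python3 w.py
```

```text
t 10.5 tip box [-50.1  -0.8 155.9] F box [-0.7  1.7  3.6] -y deg 81.03 w 0.4
t 11.33 tip box [-64.4  -0.6 104.5] F box [-1.5 -0.9  2.8] -y deg 81.03 w 0.3
t 11.92 tip box [-65.7  -0.5  92.1] F box [-0.2 -0.8  0.6] -y deg 81.03 w -0.2
```

```bash
python3 -m jog '[[0,0,0.04,0,1],[0,0,0.08,0,1],[0,0,0.1,0,1],[0,0,0.1,0,1]]' >/dev/null; python3 w.py; for i in 1 2; do python3 -m jog '[[0,0,0.03,0,1],[0,0,0.06,0,1],[0,0,0.06,0,1]]' >/dev/null; python3 w.py; done
```

```text
t 12.25 tip box [-65.8  -0.6  90.4] F box [0.1 1.3 5.1] -y deg 81.03 w 0.1
t 12.5 tip box [-65.8  -0.7  90.3] F box [-0.4  4.6 13.9] -y deg 81.03 w 0.1
t 12.75 tip box [-65.7  -0.9  90.3] F box [-0.1  8.6 20.6] -y deg 81.05 w 0.3
```

The cover is on its stop (tip z 90, 20 N). I back off upwards and check.

```bash
python3 -m jog '[[0,0,-0.3,0,1],[0,0,-1,0,1],[0,0,-2.5,0,1],[0,0,-4,0,1],[0,1.5,-6,0,1],[0,3,-7,0,1],[0,4.5,-7,0,1],[0,6,-7,0,1],[0,7,-7,0,1],[0,7,-7,0,1]]' >/dev/null; python3 w.py
python3 -m jog '[[0,1.5,0,0,1],[0,3,0,0,1],[0,4.5,0,0,1],[0,5,0,0,1],[0,5,0,0,1],[0,5,0,0,1]]' >/dev/null; python3 w.py
python3 - <<'E'
from h import *
a=cam("side")["pixels"][100:360,200:500,::-1]; b=cam("top")["pixels"][170:335,200:420,::-1]
a=cv2.resize(a,(346,300)); b=cv2.resize(b,(400,300)); cv2.imwrite("pics/m5.png",np.hstack([a,b]))
E
```

```text
t 13.58 tip box [-2.461e+02 -2.000e-01  2.625e+02] F box [ 0.7 -0.2  0.6] -y deg 80.68 w 0.3
t 14.08 tip box [-3.657e+02 -3.000e-01  2.610e+02] F box [ 0.3 -0.4  0.4] -y deg 80.94 w -0.2
```

View pics/m5.png

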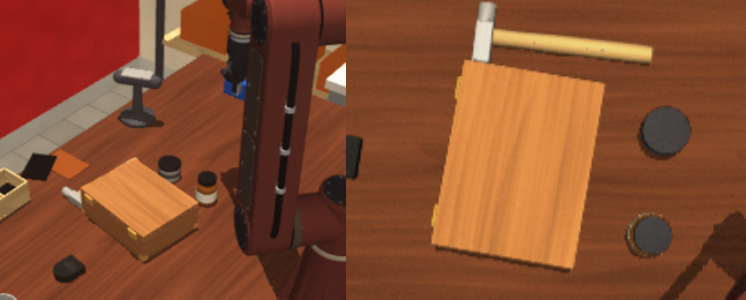

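The cover lies flat over the rim (corners at (465,62), (605,85), (573,268), (432,245)). Hammer, stack, jar and heel have not moved and the arm is clear.

```bash
python3 -c "
from station import manip
print(manip.close_job())"
```

```text
the job is handed in; nothing more can be done
None
```

The inner flap was pushed down to its stop first, then the cover was swung shut slowly onto its stop; in the final images nothing around the box has moved, and the job was handed in at about 14 s of the 56 s allowed.

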